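# Push in the tray and throw back the lid of a jewelry organizer

### The job

Get the pink jewelry organizer ready for picking a ring: first push its pull-out tray fully home while the lid is still shut, then flip the lid up by its front lip and over past upright, so that it stays thrown back against its stop by its own weight. Only push with the fingertips or the outside of the fingers: do not pinch the lid or the tray, do not pull the tray farther out, and leave the lipstick, votive glass, ring dish and hairbrush where they stand. Finish with the hand clear.

Things in the scene. Friction and masses are not known exactly. Their poses are not given: they have to be found in the camera images.
- organizer: Pink plastic jewelry organizer, 120 deep (x) by 200 wide (y), rim 76 high, 86 high with the lid shut; fixed to the dresser top. Origin at the centre of its underside, z up; its front (tray and lip side) faces its own -x (the robot's right-hand side, give or take 20 degrees), its hinge is at its own +x side. Front wall plane at x = -60 mm.
- tray (a joint): Pull-out tray, slides along the organizer's x. In m: 0 = fully home, grows as pulled out to -x; starts 0.025 to 0.05, stops at 0 and 0.08. Friction about 1 N, stays where left; 15 N of push does no harm. Front plate 186 wide, 6 thick, heights 7 to 43 mm; pressing both its sides at once is pinching.
- pull_front (a point): Centre of the front face of the tray's chrome pull, a bar 120 wide (y), 18 high and 28 deep fixed on the tray's front. Moves with the tray. 25 mm above the dresser; the bar spans heights 16 to 34 mm. With the tray home this point is 28 mm ahead of the organizer's front wall.
- lid (a joint): Lid hinged along the organizer's far (+x) rim, in rad: 0 = shut (level), grows as the front rises; 1.57 = upright, stop at 1.95. Below about 1.5 it falls shut, beyond it falls open to the stop. 0.08 to 0.17 kg, about 1 N at the lip lifts it. Flat underside at rim height; top 10 mm above, set back 4 mm at the front and sides. Pressing top and underside at once is pinching.
- hinge_mid (a point): Middle of the lid's hinge line, 76 mm high, at x = +60 mm in the organizer's frame. The line runs along the organizer's y.
- lip_edge (a point): Middle of the front lower edge of the lid's lip; turns with the lid. The lip is a dark pink ledge 120 wide (y), 4 to 7 thick, that juts out 22 mm ahead of the organizer's front wall; its underside is level with the rim (76 mm high, lid shut) and 142 mm from the hinge line. The space below it is free down to the tray's pull.
- lipstick: Bystander: chrome lipstick tube standing upright, 22 across, 77 high, origin at the centre of its base.
- votive: Bystander: empty clear glass votive holder, 64 across the rim, 62 high, origin at the centre of its base.
- ring_dish: Bystander: white ceramic hand-shaped ring dish, about 115 long (fingers to its +x), 75 wide, 28 high, origin under the palm.
- hairbrush: Bystander: wooden hairbrush lying bristles up along its own x (head to +x), 193 long, 52 wide, 28 high, origin underneath near its middle.
Mind the look-alikes: they are no part of the job. What is meant by the organizer is not orange, and is the larger of those in its own colour.

How it is judged:
By the outcome, as a careful person would: the job done as asked, in the order asked, and still so for the second after the job is handed in, with the robot touching nothing.
It also fails if it takes over 53 s, if anything falls off the work surface, if the arm or the gripper's body presses on something with over 40 N, if the wrist force passes 120 N, or if a joint passes its speed limit or range.

### The arm

A 7-joint arm with a two-finger parallel gripper is mounted at the origin on the work surface. World frame = base frame: x ahead of the robot, y to its left, z up, the work surface at z = 0. Lengths are in m, angles in rad, forces in N, time in s.
With the tool pointing down it reaches from about 0.425 to 0.875 m from the base axis. Payload 4.7 kg.
Tool frame: the origin (TCP) lies between the finger pads; the fingertips stand 17 mm ahead of it and the grasp point (between the pads) lies 2 mm behind it; z points along the fingers, y is the line along which they close (so a half turn about z gives the same grasp; the last joint's range is limited). The gripper opens to 85 mm and grips with 20 to 120 N. Pads are 22 mm wide; open, the fingers measure 114 mm over their backs; the gripper's body (76 mm by 85 mm) begins 54 mm behind the grasp point. The pads swing forward as they close: fully open they stand 13 mm farther back than shut.
Start: joints at [-1.175, 0.321, -0.07, 1.45, 0.023, 1.371, -0.057], TCP at [0.242, 0.603, 0.248] pointing down, gripper open.
Joint ranges: [-2.86, 2.86], [-0.3, 2.09], [-1.38, 1.24], [0.06, 2.45], [-1.56, 4.7], [0.09, 2.05], [-2.69, 2.69]. Speed limits (rad/s): [2.57, 2.57, 3.14, 3.14, 3.14, 3.14, 3.14].

### API

Orientations are given as a unit quaternion [x, y, z, w].
In Python, from bench import ctrl gives the robot as it stands. The module is installed in compiled form; this text tells all that it offers.
- The arm moves only by the tool servo_tool, never from a script. Its argument "moves" is a list of rows, each a list of 7 numbers: the turn, a rotation vector about the tool's x, y, z in rad, then the shift along the tool's x, y, z in m, then the finger opening in m, from 0 to 0.0854. In form: [[ax, ay, az, dx, dy, dz, gripper], ...]. A call has exactly 5 rows; each row shifts and turns the commanded pose from where the row before left it, along the tool's axes as they then stand; what a row does not reach is not made up. A row lasts 1/12 s, in which the tool goes at most 41.7 mm and 7.16 degrees, less where a joint would pass 70% of its speed; a pose out of reach is approached as far as the arm can. A call is refused whole if a number of a shift passes 0.0417 or a number of a turn 0.125, either way. A call with a gripper value outside its range is refused whole. The fingers move at their own pace and stop on an object; the grip force is fixed at half the most. Time passes only in rows, so rows that do not move let the fingers close, or fill a call up. It gives the time, the measured TCP pose, the force, the opening and the grip force at its end, in the units of the state.
- ctrl.get_state(): the state, without advancing time (a new reading comes with each control period).
- ctrl.camera(name): name is "scene" or "top" or "wrist"; returns (picture, depth): 400x640x3 uint8, red, green, blue; 400x640 float32, m along the optical axis (not along the pixel's ray), 0 where there is no reading.
- ctrl.camera_model(name): a dict with "K" (3x3 intrinsics, pixels), "rvec" (rotation vector, rad) and "tvec" (3), from world to camera coordinates, as OpenCV has them. Camera axes: x right, y down, z forward; pixel columns grow to the right and rows downward; lengths in m; the calibration is good to about 2 mm. A picture is of the moment at which its call begins: read the wrist's pose just before it. camera_model takes no time and is no camera call; for the wrist camera it gives the pose at the moment of the call.
- ctrl.job_done(): hands the job in; it is judged then, once.
Trained networks look in the newest picture that a camera, given by its name, has taken for a name from the list of things; names that differ only in an ending like _2 or _b are one class to them, and where a whole thing is asked for, a point or a joint stands for the part that bears it (a point fixed in the world has none). Each returns a list of dicts, best first, with "score" (0 to 1); they miss things now and then, are a little off and sometimes report something else, mostly with a low value. They report only what shows in the picture. A call takes as long as a camera call. They do not tell look-alikes from the thing itself.
- ctrl.search_frame(camera, target): "centre" ([x, y, z] in m, in the coordinates of the camera as it stood for that picture, good to about 4 mm: the middle of the surface that is visible of it).
- ctrl.tip_of(camera, target): "centre" ([x, y, z] in m, in the coordinates of the camera as it stood for that picture, good to about 4 mm: a listed point, or the origin of a listed thing).
The state is a dict: "t": time; "qpos": joint angles; "qvel": joint speeds; "joint_efforts": joint torques, N m; "position": TCP position; "eef_rot": TCP orientation; "contact_force": force on the tool from outside, world axes, zero at the start; "moment": the same for the moment, N m; "gripper_width": finger opening in m; "grasp_force": force on a finger pad.
Only numpy, scipy, OpenCV 4.12 (cv2) and the standard library are available. Lean on these libraries where they do the work, as an engineer would, in place of code of your own. Each camera call takes 0.05 s, during which the arm holds its last target. There are 200 camera calls.

## Working session

There is one attempt and no reset: what is moved stays moved. The work goes in short steps, Python scripts to look and compute and a tool call to move; the robot and the scene stay as the last step left them, time stands still between calls to the robot, and variables do not carry over. Pictures are saved under pics/ and viewed, at most 10 in all, crops included, and the job is handed in when it is done.

Besides the shell and the picture viewer there is one more tool, called after "Call:" as a command line: name --pt "numbers of a row" for each row, then --argument value for the rest. servo_tool: Moves the arm, as the interface text tells. Its arguments: {"type":"object","properties":{"moves":{"type":"array"}},"required":["moves"]}

```bash
mkdir -p pics
cat > h.py <<'E'
import numpy as np, cv2
from scipy.spatial.transform import Rotation as R
from bench import ctrl
def cam(n):
    m=ctrl.camera_model(n); return np.array(m["K"]),R.from_rotvec(np.ravel(m["rvec"])).as_matrix(),np.ravel(m["tvec"])
def w(n,p,c=None):
    K,r,t=c or cam(n); return r.T@(np.array(p)-t)
def find(n,names,f="tip_of"):
    c=cam(n)
    for k in names:
        print(n,k,[(round(d["score"],2),np.round(w(n,d["centre"],c),3).tolist()) for d in getattr(ctrl,f)(n,k)][:4])
def shot(n,name):
    p,d=ctrl.camera(n); cv2.imwrite(f"pics/{name}.png",p[:,:,::-1]); return p,d
E
python3 - <<'E'
from h import *
a,_=shot("scene","s0");b,_=shot("top","t0")
cv2.imwrite("pics/both.png",cv2.resize(np.vstack([a,b])[:,:,::-1],(480,600)))
for n in("scene","top"): find(n,["organizer","pull_front","hinge_mid","lip_edge"])
find("top",["lipstick","votive","ring_dish","hairbrush"])
s=ctrl.get_state();print(s)
E
```

```text
scene organizer [(0.91, [0.337, 0.099, -0.003]), (0.9, [0.566, 0.065, -0.0]), (0.62, [0.363, -0.171, 0.005]), (0.51, [0.566, -0.062, 0.023])]
scene pull_front [(0.7, [0.563, -0.066, 0.025]), (0.65, [0.358, -0.26, 0.027]), (0.54, [0.334, 0.033, 0.016])]
scene hinge_mid [(0.88, [0.376, -0.112, 0.078]), (0.71, [0.341, 0.143, 0.054]), (0.64, [0.566, 0.125, 0.078])]
scene lip_edge [(0.92, [0.336, 0.037, 0.055]), (0.62, [0.356, -0.248, 0.075])]
top organizer [(0.7, [0.567, 0.061, -0.002]), (0.68, [0.369, -0.168, -0.005]), (0.65, [0.342, 0.094, -0.003])]
top pull_front [(0.45, [0.339, 0.033, 0.02])]
top hinge_mid [(0.89, [0.377, -0.113, 0.074]), (0.73, [0.34, 0.139, 0.056]), (0.62, [0.57, 0.12, 0.077])]
top lip_edge [(0.91, [0.358, -0.255, 0.073]), (0.79, [0.336, 0.034, 0.055]), (0.57, [0.568, -0.018, 0.071])]
top lipstick [(0.62, [0.63, 0.205, -0.002])]
top votive [(0.78, [0.5, 0.195, 0.003])]
top ring_dish [(0.82, [0.754, 0.036, -0.003])]
top hairbrush [(0.57, [0.568, 0.332, 0.002])]
{'t': 0.7, 'qpos': array([-1.17488119,  0.32095603, -0.0700669 ,  1.45050166,  0.02255188,
        1.37080188, -0.05690584]), 'qvel': array([ 0.00047401,  0.00041168,  0.0020583 , -0.0008308 , -0.00030964,
        0.00019412, -0.00140112]), 'joint_efforts': array([-6.38184410e-04, -4.93254554e+01, -3.81783452e-01, -3.14491224e+01,
        1.31599713e-02,  1.44104539e-03,  1.27432136e-05]), 'position': array([0.24222573, 0.60319763, 0.248376  ]), 'eef_rot': array([1.89763679e-01, 9.81829793e-01, 5.71048615e-05, 1.51783931e-05]), 'contact_force': array([ 0.16166089,  0.22390634, -0.28758487]), 'moment': array([ 0.0375246 ,  0.02144369, -0.04408765]), 'grasp_force': 0.0, 'gripper_width': 0.08534757456212927}
```

View pics/t0.png

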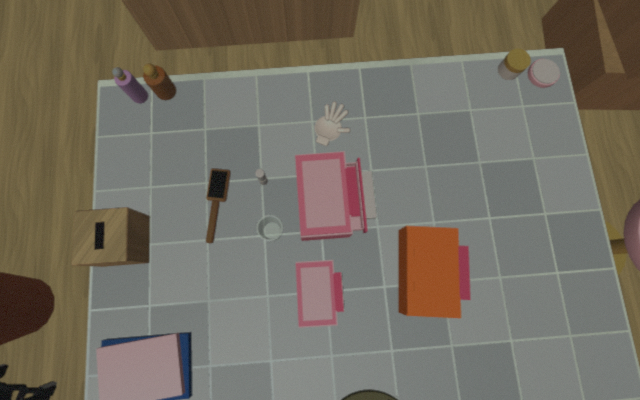

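View pics/s0.png

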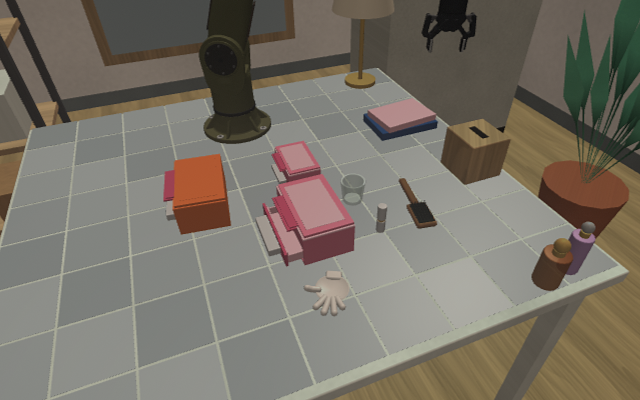

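The top view shows the larger pink organizer at about (325,195), with its tray (pixel 370,195) out to the right (-y). The orange one at (432,270) and the small pink one at (318,293) are look-alikes. Next I'll measure the yaw.

Run:
```python
from h import *
for n in("top","scene"):
    K,r,t=cam(n); p,d=ctrl.camera(n)
    v,u=np.mgrid[:400,:640]; P=np.stack([(u-K[0,2])/K[0,0]*d,(v-K[1,2])/K[1,1]*d,d],-1)
    W=(P-t)@r
    near=(d>0)&(np.abs(W[...,0]-.567)<.14)&(W[...,1]>-.12)&(W[...,1]<.17)
    pi=p.astype(int); pink=(pi[...,0]-pi[...,1]>40)
    for lo,hi,nm,c in((.07,.1,"lid",1),(.012,.05,"tray",0)):
        m=near&(W[...,2]>lo)&(W[...,2]<hi)
        if c: m&=pink
        else: m&=(W[...,1]<-.01)
        q=W[m]
        if len(q)>20:
            print(n,nm,len(q),cv2.minAreaRect(q[:,:2].astype(np.float32)*1000),np.percentile(q,[1,50,99],axis=0).round(3).tolist())
print(R.from_quat(ctrl.get_state()["eef_rot"]).as_matrix().round(3))
```

```text
top lid 2048 ((545.3640747070312, 0.3826141357421875), (241.77584838867188, 233.9972381591797), 89.58257293701172) [[0.471, -0.021, 0.077], [0.561, 0.023, 0.085], [0.662, 0.12, 0.088]]
top tray 992 ((532.8529052734375, -44.135215759277344), (245.2372283935547, 94.96417999267578), 17.216293334960938) [[0.433, -0.119, 0.013], [0.56, -0.043, 0.034], [0.652, -0.015, 0.046]]
scene lid 2519 ((547.3067626953125, 1.0533599853515625), (245.5829315185547, 235.73207092285156), 89.10852813720703) [[0.469, -0.019, 0.071], [0.562, 0.042, 0.086], [0.665, 0.122, 0.09]]
scene tray 1065 ((535.825439453125, -43.145835876464844), (239.06808471679688, 97.10459899902344), 17.69037437438965) [[0.473, -0.066, 0.012], [0.578, -0.039, 0.034], [0.657, -0.011, 0.046]]
[[-0.928  0.373  0.   ]
 [ 0.373  0.928  0.   ]
 [-0.     0.    -1.   ]]
```

Call:
servo_tool --pt "0 0 0 0.01 -0.04 0 0" --pt "0 0 0 0.01 -0.04 0 0" --pt "0 0 0.1 0.01 -0.04 0 0" --pt "0 0 0.1 0.01 -0.04 0 0" --pt "0 0 0.1 0.01 -0.04 0 0"

```text
t: 1.22
position: [0.1117, 0.4423, 0.2481]
eef_rot: [0.338, 0.941, 0.0, 0.0]
contact_force: [-0.4, 0.0, 0.5]
gripper_width: 0.0256
grasp_force: 0.0
```

Call:
servo_tool --pt "0 0 0 -0.038 0.014 0 0" --pt "0 0 0 -0.038 0.014 0 0" --pt "0 0 0 -0.038 0.014 0 0" --pt "0 0 0 -0.038 0.014 0 0" --pt "0 0 0 -0.038 0.014 0 0"

```text
t: 1.63
position: [0.3051, 0.378, 0.2489]
eef_rot: [0.334, 0.943, 0.001, 0.0]
contact_force: [-0.0, 0.9, 1.0]
gripper_width: 0.0001
grasp_force: 0.0
```

Call:
servo_tool --pt "0 0 0.12 -0.038 0.01 0 0" --pt "0 0 0.12 -0.038 0.0 0 0" --pt "0 0 0.12 -0.038 0.0 0 0" --pt "0 0 0.12 -0.038 0.0 0 0" --pt "0 0 0.12 -0.038 0.0 0 0"

```text
t: 2.05
position: [0.4245, 0.2359, 0.2484]
eef_rot: [0.6, 0.8, 0.0, 0.0]
contact_force: [0.9, 0.4, 0.3]
gripper_width: 0.0001
grasp_force: 0.0
```

Call:
servo_tool --pt "0 0 0.1 -0.038 0.008 0 0" --pt "0 0 0.1 -0.038 0.008 0 0" --pt "0 0 0.08 -0.038 0.008 0 0" --pt "0 0 0 -0.038 0.01 0 0" --pt "0 0 0 -0.038 0.01 0 0"

```text
t: 2.47
position: [0.4889, 0.0527, 0.2487]
eef_rot: [0.704, 0.71, 0.001, 0.0]
contact_force: [0.8, -0.1, 0.7]
gripper_width: -0.0
grasp_force: 0.0
```

Call:
servo_tool --pt "0 0 0 -0.038 0.01 0 0" --pt "0 0 0 -0.038 0.01 0 0" --pt "0 0 0 -0.038 0.01 0 0" --pt "0 0 0 -0.038 0.005 0 0" --pt "0 0 0 -0.038 0 0 0"

```text
t: 2.88
position: [0.526, -0.1368, 0.2487]
eef_rot: [0.704, 0.71, 0.0, 0.001]
contact_force: [0.6, -0.3, -0.1]
gripper_width: 0.0002
grasp_force: 0.0
```

Run:
```python
from h import *
s=ctrl.get_state();print(s["position"],s["qpos"].round(2),R.from_quat(s["eef_rot"]).as_matrix().round(3).tolist())
shot("wrist","w1"); find("wrist",["pull_front","lip_edge","hinge_mid","organizer"])
```

```text
[ 0.52601495 -0.13683409  0.24867983] [-0.45  0.1   0.7   1.74 -0.07  1.33  0.28] [[-0.01, 1.0, 0.001], [1.0, 0.01, -0.0], [-0.0, 0.001, -1.0]]
wrist pull_front [(0.91, [0.338, 0.025, 0.022]), (0.73, [0.567, -0.079, 0.02])]
wrist lip_edge [(0.86, [0.354, -0.258, 0.076]), (0.69, [0.565, -0.035, 0.075])]
wrist hinge_mid [(0.97, [0.37, -0.116, 0.077])]
wrist organizer [(0.93, [0.367, -0.175, 0.001]), (0.19, [0.757, 0.017, -0.001])]
```

View pics/w1.png

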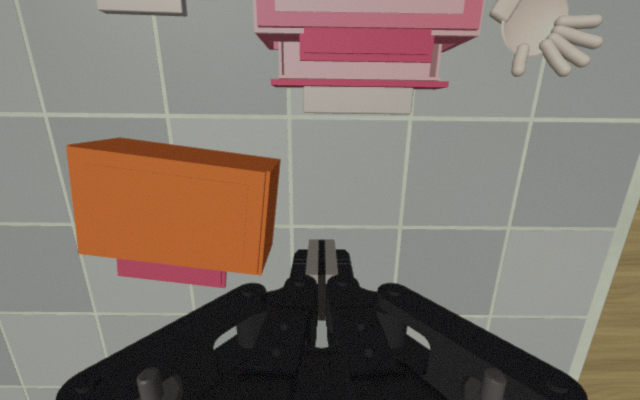

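Call:
servo_tool --pt "0 0.11 0 -0.005 0.01 0 0" --pt "0 0.11 0 -0.005 0.01 0 0" --pt "0 0.11 0 -0.005 0.01 0 0" --pt "0 0.11 0 -0.005 0.01 0 0" --pt "0 0.11 0 -0.005 0.003 0 0"

```text
t: 3.55
position: [0.5709, -0.1564, 0.2435]
eef_rot: [0.675, 0.685, 0.194, -0.194]
contact_force: [-0.8, 0.8, -0.1]
gripper_width: 0.0002
grasp_force: 0.0
```

Call:
servo_tool --pt "0 0.11 0 0 0 0 0" --pt "0 0.11 0 0 0 0 0" --pt "0 0 0 0 0 0 0" --pt "0 0 0 0 0 0 0" --pt "0 0 0 0 0 0 0"

```text
t: 3.97
position: [0.5692, -0.157, 0.2435]
eef_rot: [0.651, 0.66, 0.264, -0.266]
contact_force: [-0.1, -0.2, 0.5]
gripper_width: -0.0001
grasp_force: 0.0
```

Run:
```python
from h import *
s=ctrl.get_state();print(s["position"],s["qpos"].round(2),R.from_quat(s["eef_rot"]).as_matrix().round(3).tolist(),s["contact_force"])
for n in("wrist","scene"):
    shot(n,n+"2"); find(n,["pull_front","lip_edge","hinge_mid"])
```

```text
[ 0.56921235 -0.15700176  0.24346805] [ 0.1   0.54  0.66  1.47 -0.86  1.82  0.83] [[-0.009, 1.0, -0.008], [0.719, 0.012, 0.695], [0.695, 0.001, -0.719]] [-0.08153016 -0.24159047  0.45247232]
wrist pull_front [(0.93, [0.337, 0.036, 0.022]), (0.71, [0.567, -0.067, 0.023])]
wrist lip_edge [(0.83, [0.334, 0.032, 0.057]), (0.61, [0.568, -0.022, 0.078])]
wrist hinge_mid [(0.84, [0.562, 0.123, 0.076]), (0.69, [0.374, -0.106, 0.076]), (0.57, [0.341, 0.142, 0.054]), (0.24, [0.626, 0.208, 0.002])]
scene pull_front [(0.89, [0.564, -0.066, 0.024]), (0.61, [0.334, 0.033, 0.013]), (0.6, [0.357, -0.26, 0.027]), (0.37, [0.565, 0.123, 0.074])]
scene lip_edge [(0.98, [0.356, -0.252, 0.076]), (0.63, [0.56, -0.023, 0.077]), (0.6, [0.335, 0.034, 0.051])]
scene hinge_mid [(0.92, [0.339, 0.143, 0.054]), (0.7, [0.373, -0.109, 0.079]), (0.59, [0.566, 0.124, 0.073]), (0.49, [0.497, 0.196, 0.003])]
```

View pics/scene2.png

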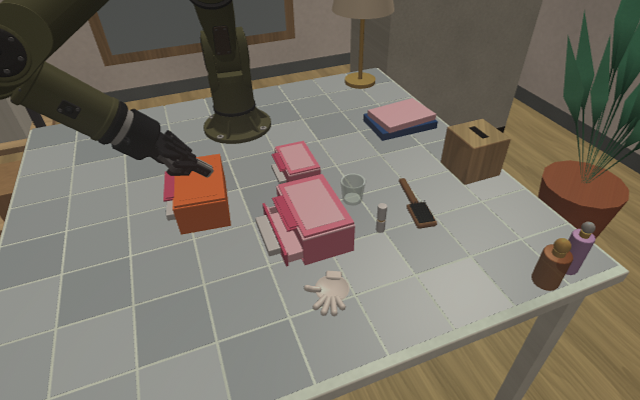

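Call:
servo_tool --pt "0 0 0 -0.015 0 0.022 0" --pt "0 0 0 -0.015 0 0.022 0" --pt "0 0 0 -0.015 0 0.022 0" --pt "0 0 0 -0.015 0 0.022 0" --pt "0 0 0 -0.015 0 0.022 0"

```text
t: 4.78
position: [0.5684, -0.1358, 0.1109]
eef_rot: [0.652, 0.658, 0.264, -0.266]
contact_force: [-0.3, 0.0, -0.8]
gripper_width: 0.0
grasp_force: 0.0
```

Call:
servo_tool --pt "0 0 0 -0.015 0 0.022 0" --pt "0 0 0 -0.015 0 0.022 0" --pt "0 0 0 -0.012 0 0.018 0" --pt "0 0 0 0 0 0 0" --pt "0 0 0 0 0 0 0"

```text
t: 5.2
position: [0.5678, -0.1225, 0.0376]
eef_rot: [0.652, 0.658, 0.264, -0.268]
contact_force: [-0.2, -1.2, 0.9]
gripper_width: 0.0004
grasp_force: 0.0
```

Call:
servo_tool --pt "0 0 0 0.0055 0 0.0087 0" --pt "0 0 0 0.0055 0 0.0087 0" --pt "0 0 0 0.0055 0 0.0087 0" --pt "0 0 0 0.005 0 0.005 0" --pt "0 0 0 0.005 0 0.005 0"

```text
t: 5.62
position: [0.5682, -0.0778, 0.0313]
eef_rot: [0.652, 0.659, 0.265, -0.266]
contact_force: [-0.1, -1.9, 0.4]
gripper_width: 0.0
grasp_force: 0.8
```

Call:
servo_tool --pt "0 0 0 0.004 0 0.004 0" --pt "0 0 0 0.004 0 0.004 0" --pt "0 0 0 0.004 0 0.004 0" --pt "0 0 0 0.004 0 0.004 0" --pt "0 0 0 0 0 0 0"

```text
t: 6.03
position: [0.5676, -0.0547, 0.0303]
eef_rot: [0.652, 0.659, 0.265, -0.267]
contact_force: [-0.5, 0.0, -0.3]
gripper_width: 0.0003
grasp_force: 0.0
```

Run:
```python
from h import *
s=ctrl.get_state();print(s["position"],s["contact_force"])
shot("scene","scene3"); find("scene",["pull_front","lip_edge"])
```

```text
[ 0.56759727 -0.05473886  0.03030816] [-0.53489021  0.03916972 -0.323824  ]
scene pull_front [(0.93, [0.562, -0.037, 0.023]), (0.7, [0.336, 0.031, 0.018])]
scene lip_edge [(0.96, [0.563, -0.018, 0.075])]
```

Call:
servo_tool --pt "0 0 0 0.002 0 0.002 0" --pt "0 0 0 0.002 0 0.002 0" --pt "0 0 0 0.001 0 0.001 0" --pt "0 0 0 0.001 0 0.001 0" --pt "0 0 0 0.001 0 0.001 0"

```text
t: 6.6
position: [0.5674, -0.0465, 0.0299]
eef_rot: [0.653, 0.658, 0.264, -0.267]
contact_force: [-1.0, -2.5, -0.8]
gripper_width: -0.0003
grasp_force: 0.6
```

Call:
servo_tool --pt "0 0 0 0.001 0 0.001 0" --pt "0 0 0 0.001 0 0.001 0" --pt "0 0 0 0 0 0 0" --pt "0 0 0 0 0 0 0" --pt "0 0 0 0 0 0 0"

```text
t: 7.02
position: [0.5674, -0.0436, 0.0299]
eef_rot: [0.652, 0.658, 0.264, -0.267]
contact_force: [-0.1, -0.3, -1.0]
gripper_width: -0.0003
grasp_force: 0.6
```

Call:
servo_tool --pt "0 0 0 0.001 0 0.001 0" --pt "0 0 0 0.001 0 0.001 0" --pt "0 0 0 0.001 0 0.001 0" --pt "0 0 0 0 0 0 0" --pt "0 0 0 0 0 0 0"

```text
t: 7.43
position: [0.5674, -0.0434, 0.0299]
eef_rot: [0.654, 0.658, 0.263, -0.264]
contact_force: [-1.6, -9.7, 2.7]
gripper_width: -0.0
grasp_force: 4.7
```

Call:
servo_tool --pt "0 0 0 -0.004 0 -0.004 0" --pt "0 0 0 0.002 0 -0.013 0" --pt "0 0 0 0.002 0 -0.013 0" --pt "0 0 0 0.002 0 -0.012 0" --pt "0 0 0 0 0 0 0"

```text
t: 7.85
position: [0.5693, -0.0696, 0.0644]
eef_rot: [0.653, 0.659, 0.266, -0.264]
contact_force: [0.8, -0.6, 0.8]
gripper_width: -0.0001
grasp_force: 0.0
```

Run:
```python
from h import *
s=ctrl.get_state();print(s["position"],s["contact_force"],s["qpos"].round(2))
p,_=shot("scene","scene4"); find("scene",["pull_front","lip_edge"])
shot("wrist","wrist4"); find("wrist",["pull_front","lip_edge"])
a=cv2.resize(p[150:300,200:400],(640,480),interpolation=cv2.INTER_CUBIC);cv2.imwrite("pics/c4.png",a[:,:,::-1])
```

```text
[ 0.56926503 -0.06964941  0.06441242] [ 0.82156585 -0.63292364  0.7612176 ] [ 0.01  0.65  0.58  1.71 -0.96  1.51  0.97]
scene pull_front [(0.61, [0.56, -0.026, 0.026]), (0.54, [0.335, 0.033, 0.014]), (0.51, [0.355, -0.26, 0.026]), (0.36, [0.561, -0.021, 0.076])]
scene lip_edge [(0.67, [0.341, 0.036, 0.054]), (0.63, [0.563, -0.02, 0.079])]
wrist pull_front [(0.89, [0.567, -0.027, 0.023]), (0.8, [0.336, 0.036, 0.022]), (0.74, [0.564, 0.12, 0.078])]
wrist lip_edge [(0.65, [0.565, -0.019, 0.075])]
```

View pics/c4.png

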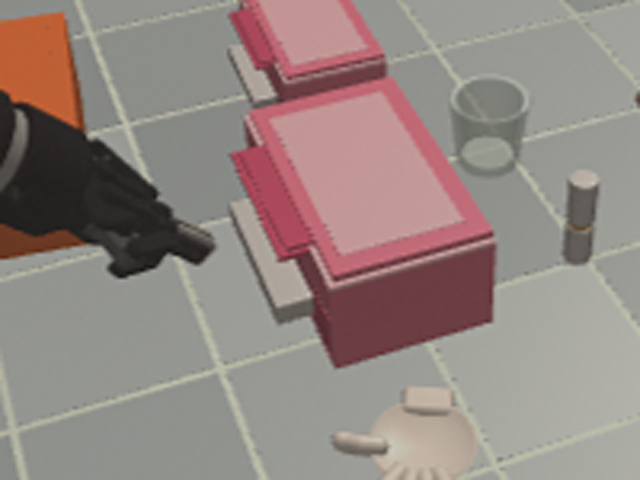

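View pics/wrist4.png

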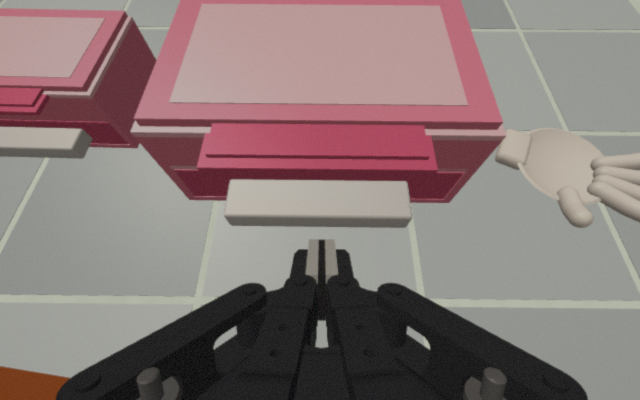

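Call:
servo_tool --pt "0 0 0 0.007 0 0.009 0" --pt "0 0 0 0.007 0 0.009 0" --pt "0 0 0 0.007 0 0.009 0" --pt "0 0 0 0.007 0 0.007 0" --pt "0 0 0 0 0 0 0"

```text
t: 8.57
position: [0.5669, -0.0191, 0.0566]
eef_rot: [0.651, 0.659, 0.265, -0.269]
contact_force: [0.0, 1.0, 0.5]
gripper_width: -0.0001
grasp_force: 0.0
```

Call:
servo_tool --pt "0 0 0 0.0087 0 -0.0061 0" --pt "0 0 0 0.0087 0 -0.0061 0" --pt "0 0 0 0.0087 0 -0.0061 0" --pt "0 0 0 0.0087 0 -0.0061 0" --pt "0 0 0 0.0087 0 -0.0061 0"

```text
t: 8.98
position: [0.5676, -0.0139, 0.1105]
eef_rot: [0.653, 0.658, 0.265, -0.266]
contact_force: [0.1, -0.5, -0.4]
gripper_width: -0.0001
grasp_force: 0.2
```

Run:
```python
from h import *
s=ctrl.get_state();print(s["position"],s["contact_force"],s["qpos"].round(2))
p,_=shot("scene","scene5"); find("scene",["pull_front","lip_edge"])
a=cv2.resize(p[120:280,200:400],(640,512),interpolation=cv2.INTER_CUBIC);cv2.imwrite("pics/c5.png",a[:,:,::-1])
```

```text
[ 0.56762944 -0.01386692  0.11046485] [ 0.05773164 -0.54246523 -0.39227533] [-0.09  0.53  0.59  1.76 -0.94  1.49  0.86]
scene pull_front [(0.9, [0.563, -0.025, 0.025]), (0.62, [0.359, -0.259, 0.025]), (0.4, [0.336, 0.034, 0.015])]
scene lip_edge [(0.95, [0.358, -0.253, 0.077]), (0.84, [0.334, 0.036, 0.055]), (0.82, [0.56, -0.012, 0.128])]
```

View pics/c5.png

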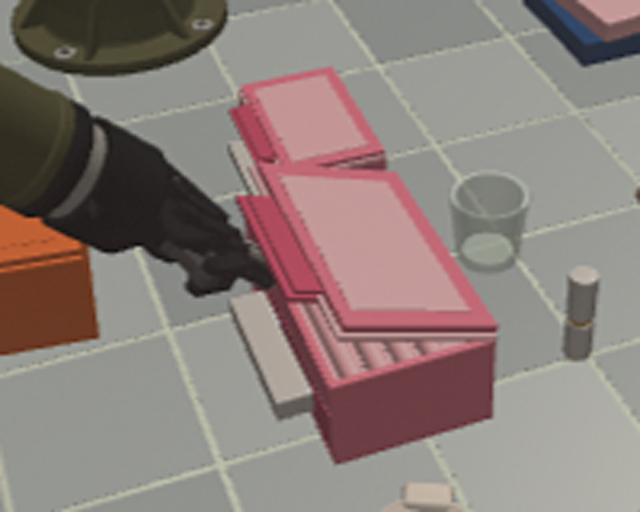

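The lid is opening on the fingertips (lip at crop pixel 280,250) and the tray is still home. I'll carry on along the arc.

Call:
servo_tool --pt "0 0 0 0.0123 0 -0.003 0" --pt "0 0 0 0.0123 0 -0.003 0" --pt "0 0 0 0.0123 0 -0.002 0" --pt "0 0 0 0.0123 0 -0.002 0" --pt "0 0 0 0.0123 0 -0.001 0"

```text
t: 9.55
position: [0.5669, 0.0244, 0.1608]
eef_rot: [0.652, 0.659, 0.265, -0.267]
contact_force: [0.3, 0.1, 0.1]
gripper_width: -0.0002
grasp_force: 0.3
```

Call:
servo_tool --pt "0 0 0 0.0095 0 0.001 0" --pt "0 0 0 0.0095 0 0.0015 0" --pt "0 0 0 0.0095 0 0.002 0" --pt "0 0 0 0.0095 0 0.0025 0" --pt "0 0 0 0.0095 0 0.003 0"

```text
t: 9.97
position: [0.5664, 0.0651, 0.1856]
eef_rot: [0.652, 0.658, 0.264, -0.267]
contact_force: [0.4, -1.2, -0.9]
gripper_width: -0.0001
grasp_force: 0.2
```

Run:
```python
from h import *
s=ctrl.get_state();print(s["position"],s["contact_force"],s["qpos"].round(2))
p,_=shot("scene","scene6"); find("scene",["pull_front","lip_edge"])
```

```text
[0.56637087 0.06511932 0.18563734] [ 0.39756357 -1.22140678 -0.85752384] [-0.23  0.37  0.58  1.79 -0.91  1.47  0.66]
scene pull_front [(0.86, [0.562, -0.025, 0.022]), (0.71, [0.335, 0.031, 0.018]), (0.62, [0.36, -0.256, 0.026])]
scene lip_edge [(0.97, [0.357, -0.249, 0.075]), (0.79, [0.562, 0.073, 0.21]), (0.79, [0.337, 0.035, 0.055])]
```

Call:
servo_tool --pt "0 0 0 0.0068 0 0.0043 0" --pt "0 0 0 0.0068 0 0.0043 0" --pt "0 0 0 0.0068 0 0.0043 0" --pt "0 0 0 0.0068 0 0.0043 0" --pt "0 0 0 0.0068 0 0.0045 0"

```text
t: 10.53
position: [0.566, 0.1047, 0.1935]
eef_rot: [0.652, 0.658, 0.264, -0.267]
contact_force: [-0.4, 0.8, -0.4]
gripper_width: 0.0002
grasp_force: 0.0
```

Call:
servo_tool --pt "0 0 0 0.004 0 0.0045 0" --pt "0 0 0 0.004 0 0.0045 0" --pt "0 0 0 0.004 0 0.0045 0" --pt "0 0 0 0.004 0 0.0045 0" --pt "0 0 0 0.004 0 0.0045 0"

```text
t: 10.95
position: [0.5658, 0.1342, 0.191]
eef_rot: [0.652, 0.658, 0.264, -0.267]
contact_force: [0.5, 0.5, 0.4]
gripper_width: 0.0002
grasp_force: 0.0
```

Run:
```python
from h import *
s=ctrl.get_state();print(s["position"],s["contact_force"],s["qpos"].round(2))
p,_=shot("scene","scene7"); find("scene",["pull_front","lip_edge"])
```

```text
[0.56581981 0.13421141 0.1910228 ] [0.45507793 0.54408038 0.36119974] [-0.33  0.32  0.54  1.83 -0.93  1.39  0.57]
scene pull_front [(0.79, [0.562, -0.026, 0.025]), (0.65, [0.336, 0.032, 0.016]), (0.42, [0.357, -0.255, 0.027])]
scene lip_edge [(0.75, [0.562, 0.173, 0.214]), (0.7, [0.335, 0.035, 0.055]), (0.56, [0.358, -0.251, 0.077])]
```

Call:
servo_tool --pt "0 0 0 -0.01 0 -0.015 0" --pt "0 0 0 -0.015 0 -0.025 0" --pt "0 0 0 -0.015 0 -0.025 0" --pt "0 0 0 -0.015 0 -0.025 0" --pt "0 0 0 -0.015 0 -0.025 0"

```text
t: 11.52
position: [0.5669, 0.0016, 0.2254]
eef_rot: [0.653, 0.658, 0.264, -0.267]
contact_force: [-0.2, 0.6, -0.1]
gripper_width: 0.0003
grasp_force: 0.0
```

Call:
servo_tool --pt "0 0 0 -0.015 0 -0.025 0" --pt "0 0 0 -0.015 0 -0.025 0" --pt "0 0 0 0 0 0 0" --pt "0 0 0 0 0 0 0" --pt "0 0 0 0 0 0 0"

```text
t: 11.93
position: [0.5675, -0.0528, 0.2398]
eef_rot: [0.652, 0.658, 0.264, -0.267]
contact_force: [0.8, 1.2, 0.1]
gripper_width: -0.0002
grasp_force: 0.0
```

Run:
```python
from h import *
s=ctrl.get_state();print(s["position"],s["contact_force"],s["t"])
p,_=shot("scene","scene8"); find("scene",["pull_front","lip_edge","lipstick","votive","ring_dish","hairbrush"])
```

```text
[ 0.56754358 -0.0527665   0.23980211] [0.75354594 1.23338405 0.14690997] 11.9333
scene pull_front [(0.63, [0.564, -0.023, 0.024]), (0.44, [0.334, 0.032, 0.017])]
scene lip_edge [(0.85, [0.336, 0.035, 0.054]), (0.84, [0.562, 0.174, 0.211]), (0.56, [0.355, -0.249, 0.076])]
scene lipstick [(0.58, [0.628, 0.214, 0.003]), (0.54, [0.755, 0.037, 0.005])]
scene votive [(0.3, [0.564, -0.025, 0.024])]
scene ring_dish [(0.84, [0.756, 0.035, 0.0])]
scene hairbrush [(0.72, [0.567, 0.337, -0.002])]
```

View pics/scene8.png

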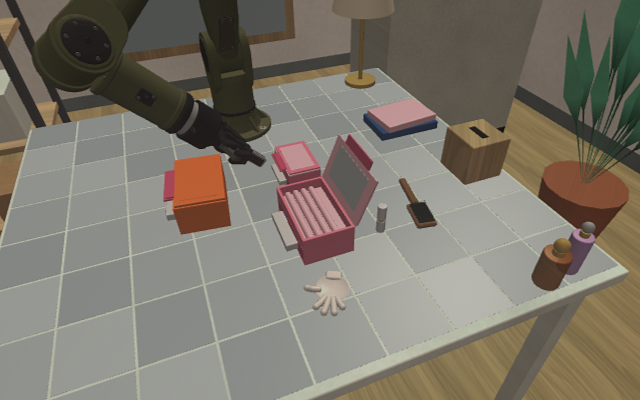

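The picture shows the lid thrown back (350,180), the tray home (288,228) and the hand clear. The lipstick (381,217), dish and brush haven't moved. The votive is hidden behind the lid, which stopped at its own stop.

```bash
python3 -c "
from bench import ctrl
print(ctrl.job_done())"
```

```text
the job is handed in; nothing more can be done
None
```

The organizer's tray is fully home and its lid rests open against its stop, with the hand clear. I handed the job in at about 12 s; the last picture shows the lipstick, ring dish and hairbrush unmoved, but the votive was hidden behind the open lid, so I couldn't check it.

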